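# Seat the photometer's window ring with the two-pin spanner

## Robot

A 6-joint arm with a two-finger parallel gripper is mounted at the origin on the work surface. World frame = base frame: x ahead of the robot, y to its left, z up, the work surface at z = 0. Lengths are in m, angles in rad, forces in N, time in s.
With the tool pointing down it reaches from about 0.25 to 0.775 m from the base axis. Payload 4 kg.
Tool frame: the origin (TCP) lies at the very end of the fingers, on their centre line; the grasp point (between the pads) lies 19 mm behind it; x points along the fingers, y is the direction in which the jaws open and shut, and the axes are right-handed (so a half turn about x gives the same grasp; the last joint's range is limited). The gripper opens to 94 mm and grips with 3 to 60 N. Pads are 16 mm wide; open, the fingers measure 119 mm over their backs; the gripper's body (75 mm by 177 mm) begins 78 mm behind the grasp point.
Start: joints at [-1.297, 0.087, 1.371, -0, 1.684, -0.103], TCP at [0.202, -0.511, 0.183] pointing down, gripper open.
Joint ranges: [-3.1, 3.1], [-0.76, 2.03], [0.27, 2.55], [-1.08, 4.22], [0.17, 2.65], [-2.57, 2.57]. Speed limits (rad/s): [2.79, 2.79, 3.14, 3.14, 3.14, 3.14].

## Interface

Orientations are given as [roll, pitch, yaw] about the fixed x, y, z axes, in that order (R = Rz(yaw) Ry(pitch) Rx(roll)).
In Python, from bench import robot gives the robot as it stands.
- The arm moves only by the tool carry_out, never from a script. Its argument "targets" is a list of rows, each a list of 5 numbers: the closure, from 0 (fully open) to 1 (shut), then the shift along the tool's x, y, z in cm, then the turn about the tool's x in degrees. In form: [[fingers, tx, ty, tz, turn], ...]. A call has 1 to 20 rows; each row shifts and turns the commanded pose from where the row before left it, along the tool's axes as they then stand; what a row does not reach is not made up. A row lasts 1/10 s, in which the tool goes at most 50 mm and 8.59 degrees, less where a joint would pass 70% of its speed; a pose out of reach is approached as far as the arm can. A call is refused whole if a number of a shift passes 5 or a number of a turn 8.59, either way. A call with a gripper value outside its range is refused whole. The fingers move at their own pace and stop on an object; the grip force is fixed at half the most. Time passes only in rows, so rows that do not move let the fingers close. It gives the time, the measured TCP pose, the force and the opening at its end, in the units of the state.
- robot.get_obs(): the state, without advancing time (a new reading comes with each control period).
- robot.snapshot(name): name is "side" or "top" or "wrist"; returns a dict with "image" (384x512x3 uint8, red, green, blue), "camera_matrix" (3x3 intrinsics, pixels), "pose" (4x4, takes a point from camera to world coordinates). Camera axes: x right, y up, looking along -z (the intrinsics and any distortion apply to the point x, -y, -z); pixel columns grow to the right and rows downward; lengths in m; the calibration is good to about 2 mm. A picture is of the moment at which its call begins. There is no depth.
- robot.close_job(): hands the job in, once; it reports no verdict.
The state is a dict: "time": time; "joint_positions": joint angles; "qvel": joint speeds; "joint_torque": joint torques, N m; "tool_pos": TCP position; "ee_rot": TCP orientation; "wrist_force": force on the tool from outside, world axes, zero at the start; "wrist_torque": the same for the moment, N m; "width": finger opening in m.
Only numpy, scipy, OpenCV 4.12 (cv2) and the standard library are available. Lean on these libraries where they do the work, as an engineer would, in place of code of your own. Each camera call takes 0.05 s, during which the arm holds its last target. There are 200 camera calls.

## Task

The brass ring that clamps the window of the tube photometer has worked loose. Take the purple two-pin spanner from its black stand, feel its pins into the ring's two holes, turn the ring clockwise gently until it is fully home, then put the spanner back in its stand as it was and let go. Press and turn lightly, as the window is fragile, and leave everything else on the bench where it is.

Things in the scene. Friction and masses are not known exactly. Their poses are not given: they have to be found in the camera images.
- reader: tube photometer, fixed to the bench: white box 170 (x) x 150 (y) x 60 mm tall with a blue ridge 24 mm wide along its +x edge that stands 14 mm above the top face; origin under its centre, z up
- port (a point): centre of the round 62 mm opening in the photometer's top face, level with that face, 60 mm above the bench; axes as the photometer's. The ring's upper face is 5 mm below this point; the window shows in the ring's 28 mm middle opening. Two round holes, 7 mm across, 7 mm deep with a firm floor, lie opposite each other in the ring, 23 mm from the port's axis
- ring (a joint): turn of the brass ring (rad): 0 = home at its hard stop, negative = loose (starts -0.7 to -0.4), grows clockwise from above; steady friction 0.15 N m, stays where left. Seen from above the line through the holes is turned (offset - ring) anticlockwise from the photometer's y axis; the offset differs each time, -0.45 to 0.45 rad, and is not measured: find the holes by feel or sight
- spanner: loose spanner, about 120 g, 72 mm tall. Origin midway between the pin tips, z up the handle. Pins 5 mm thick, 14 mm long, at y = +23 and -23 mm; on them a steel bar 22 (x) x 62 (y) mm, z = 14 to 22 mm, then a purple handle 22 (x, the width to grip) x 34 (y) mm, z = 22 to 72 mm. Half a turn about z changes nothing. Fully engaged, the pin tips are 12 mm below the port point
- stand: black spanner stand fixed to the bench, 64 (x) x 90 (y) x 22 mm tall, with a slot 16 (x) x 62 (y) mm right through it; the spanner's pins hang in the slot and its bar lies flat on the stand's top, bar along the slot (y), so that the spanner's origin is 8 mm above the stand's; origin under its centre
- rack_purple: white foam tube rack 100 x 160 x 28 mm with purple-capped sample tubes up to 98 mm; bystander, origin under its centre
- rack_lime: white foam tube rack 100 x 160 x 28 mm with lime-capped sample tubes up to 98 mm; bystander, origin under its centre
- cleaner: bottle of lens cleaner, 52 mm diameter, 120 mm tall, blue cap; bystander, origin under its centre
- spare_ring: spare brass ring, 60 mm outside, 7 mm thick, lying on the table, not to be used; bystander, origin under its centre
- wipes: green box of lens wipes 70 x 50 x 35 mm; bystander, origin under its centre
- pen: ball pen about 140 mm long, 11 mm thick, blue cap; bystander, origin under the middle of its barrel
- screwdriver: red-handled screwdriver 160 mm long; bystander
Things that resemble listed ones, but are neither listed nor needed, are in the scene too. Leave any green look-alike of the spanner alone.

How it is judged:
By the outcome, as a careful person would: the job done as asked, in the order asked, and still so for the second after the job is handed in, with the robot touching nothing.
It also fails if it takes over 64 s, if anything falls off the work surface, if the arm or the gripper's body presses on something with over 40 N, if the wrist force passes 120 N, or if a joint passes its speed limit or range.

## Working session

There is one attempt and no reset: what is moved stays moved. The work goes in short steps, Python scripts to look and compute and a tool call to move; the robot and the scene stay as the last step left them, time stands still between calls to the robot, and variables do not carry over. Pictures are saved under pics/ and viewed, about 8 in all and at most 12, crops included, and the job is handed in when it is done.

Besides the shell and the picture viewer there is one more tool, called after ">>>" as name(argument=value, ...), one argument or row to a line, values as JSON. carry_out: Moves the arm, as the interface text tells. Its arguments: {"type":"object","properties":{"targets":{"type":"array","items":{"type":"array","items":{"type":"number"}}}},"required":["targets"]}

```bash
ls; mkdir -p pics
cat > h.py <<'E'
import numpy as np, cv2
from bench import robot
from scipy.spatial.transform import Rotation as R
def snap(n,f=None):
    s=robot.snapshot(n)
    if f: cv2.imwrite(f'pics/{f}.png',s['image'][:,:,::-1]); np.savez(f'pics/{f}.npz',**{k:s[k] for k in('image','camera_matrix','pose')})
    return s
def ray(s,uv,z):
    K,P=s['camera_matrix'],s['pose']; uv=np.atleast_2d(uv).astype(float)
    d=np.linalg.inv(K)@np.c_[uv,np.ones(len(uv))].T; d=P[:3,:3]@np.array([d[0],-d[1],-d[2]]); o=P[:3,3:]
    return (o+d*(z-o[2])/d[2]).T
def proj(s,p):
    K,P=s['camera_matrix'],s['pose']; c=P[:3,:3].T@(np.atleast_2d(p)-P[:3,3]).T
    q=K@np.array([c[0],-c[1],-c[2]]); return (q[:2]/q[2]).T
E
python3 - <<'E'
from h import *
o=robot.get_obs(); print(o)
a=snap('top','t0'); b=snap('side','s0')
print(a['camera_matrix'],a['pose'],b['pose'])
cv2.imwrite('pics/c0.png',cv2.resize(a['image'][:,:,::-1],(800,600),interpolation=cv2.INTER_CUBIC))
E
```

```text
pics
{'time': 0.0, 'joint_positions': array([-1.29710713e+00,  8.79278742e-02,  1.37223023e+00,  1.77301704e-05,
        1.68359476e+00, -1.03134850e-01]), 'qvel': array([-0.00070125, -0.00056048, -0.00078786,  0.00038604,  0.00073217,
        0.00076351]), 'joint_torque': array([-5.43583064e-04, -3.40180779e+01, -3.02429366e+01,  7.16824830e-02,
        3.29936366e-02, -1.68151087e-04]), 'tool_pos': array([ 0.20220653, -0.51084527,  0.18173125]), 'ee_rot': array([-1.68208844,  1.56863605,  1.83633024]), 'wrist_force': array([ 0.77278819, -0.09047513, -0.34685481]), 'wrist_torque': array([0.03219055, 0.00922995, 0.05068325]), 'width': 0.09401207021318694}
[[346.56680443   0.         253.89069786]
 [  0.         346.56680443 191.91121758]
 [  0.           0.           1.        ]] [[ 0.00125245  0.98113751 -0.19330704  0.35770447]
 [-0.99999162  0.00198204  0.00358092 -0.0473435 ]
 [ 0.00389652  0.19330093  0.98113178  1.00306707]
 [ 0.          0.          0.          1.        ]] [[-0.72873456  0.33390231 -0.59787556 -0.17444908]
 [-0.68476935 -0.34756922  0.64053617  0.67953405]
 [ 0.00607336  0.8761877   0.48193177  0.63869005]
 [ 0.          0.          0.          1.        ]]
```

View pics/c0.png

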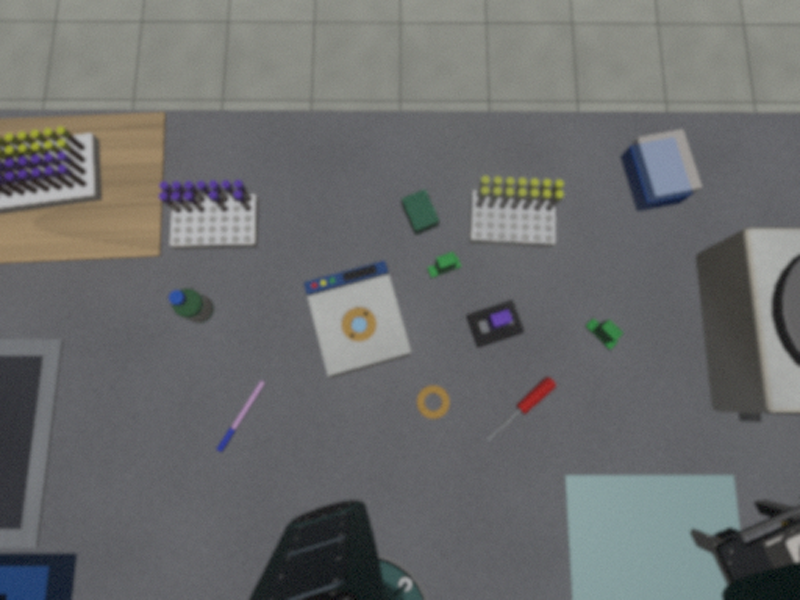

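View pics/s0.png

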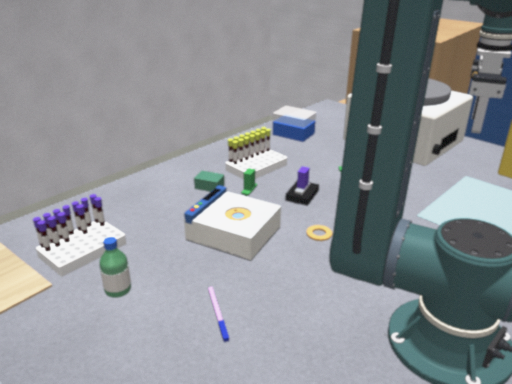

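The top view (800x600) shows the photometer near (358,320), with its ring at (359,324). The stand is near (495,323) with the purple handle at (502,318). Green decoys are at (443,264) and (604,332).

Run:
```python
from h import *
s=dict(np.load('pics/t0.npz')); im=s['image']; hsv=cv2.cvtColor(im,cv2.COLOR_RGB2HSV)
k=512/800
def blob(m,c,r):
    w=np.zeros_like(m); x,y=int(c[0]*k),int(c[1]*k); w[y-r:y+r,x-r:x+r]=m[y-r:y+r,x-r:x+r]
    cs,_=cv2.findContours(w,cv2.RETR_EXTERNAL,cv2.CHAIN_APPROX_NONE); return max(cs,key=cv2.contourArea)
def rect(n,m,c,r,z):
    b=blob(m,c,r); p=ray(s,b[:,0,:],z)[:,:2].astype(np.float32)*1000; q=cv2.minAreaRect(p); print(n,np.round(q[0],1),np.round(q[1],1),round(q[2],1))
V=hsv[:,:,2]
rect('stand',((V<75)).astype(np.uint8)*255,(495,323),25,.022)
rect('handle',((hsv[:,:,0]>118)&(hsv[:,:,0]<150)&(hsv[:,:,1]>90)).astype(np.uint8)*255,(502,318),18,.075)
rect('reader',((V>140)&(hsv[:,:,1]<60)).astype(np.uint8)*255,(358,325),45,.06)
rect('ringO',((hsv[:,:,0]<28)&(hsv[:,:,1]>70)).astype(np.uint8)*255,(359,324),18,.055)
o=robot.get_obs();w=snap('wrist','w0');P=w['pose'];T=np.eye(4);T[:3,:3]=R.from_euler('xyz',o['ee_rot']).as_matrix();T[:3,3]=o['tool_pos']
print(np.round(T,3));print(np.round(np.linalg.inv(T)@P,3),w['camera_matrix'])
```

```text
stand [ 507.8 -229.6] [65.1 92.8] 18.4
handle [ 508.9 -230.2] [28.3 39.6] 18.6
reader [501.3  17.1] [143.  150.3] 15.9
ringO [502.   16.6] [55.9 58.1] 0.1
[[-0.001  0.368 -0.93   0.202]
 [ 0.002 -0.93  -0.368 -0.511]
 [-1.    -0.002 -0.     0.182]
 [ 0.     0.     0.     1.   ]]
[[ 0.     0.25  -0.968 -0.202]
 [ 1.    -0.     0.    -0.   ]
 [-0.    -0.968 -0.25  -0.073]
 [ 0.     0.     0.     1.   ]] [[268.12421019   0.         253.74848949]
 [  0.         268.12421019 190.15219008]
 [  0.           0.           1.        ]]
```

>>> carry_out(
  targets=[
    [0, 0, -1, -2.8, 0],
    [0, 0, -1, -2.8, 0],
    [0, 0, -1, -2.8, 0],
    [0, 0, -1, -2.8, 0],
    [0, 0, -1, -2.8, 0],
    [0, 0, -1, -2.8, 0],
    [0, 0, -1, -2.8, 0],
    [0, 0, -1, -2.8, 0],
    [0, 0, -1, -2.8, 0],
    [0, 0, -1, -2.8, 0],
    [0, 0, -1, -2.8, 0],
    [0, 0, -1, -2.8, 0],
    [0, 0, -1, -2.8, 0],
    [0, 0, -1, -2.8, 0],
  ],
)

```text
time: 1.55
tool_pos: [0.516, -0.236, 0.1824]
ee_rot: [-0.732, 1.57, 2.786]
wrist_force: [0.8, 0.1, -0.4]
width: 0.0941
```

>>> carry_out(
  targets=[
    [0, 0, 0, 0, -6],
    [0, 0, 0, 0, -6],
    [0, 0, 0, 0, -6],
    [0, 0, 0, 0, -6],
    [0, 0, 0, 0, -6],
    [0, 0, 0, 0, -6],
    [0, 0, 0, 0, -6],
    [0, 0, 0, 0, -6],
    [0, 0, 0, 0, -6],
    [0, 0, 0, 0, -6],
    [0, 0, 0, 0, -6],
    [0, 0, 0, 0, -6],
    [0, 0, 0, 0, -6],
    [0, 0, 0, 0, -6],
    [0, 0, 0, 0, -2.8],
    [0, 0, 0, 0, 0],
    [0, 0, 0, 0, 0],
  ],
)

```text
time: 3.25
tool_pos: [0.5152, -0.237, 0.1825]
ee_rot: [-2.269, 1.57, 2.763]
wrist_force: [0.1, 0.2, 0.2]
width: 0.094
```

Run:
```python
from h import *
o=robot.get_obs();s=snap('wrist','w1');print(o['time'],o['tool_pos'],o['joint_positions'])
print(np.round(R.from_euler('xyz',o['ee_rot']).as_matrix(),3))
print('stand/spanner proj',proj(s,[[.508,-.2297,.022],[.508,-.2297,.08]]),'reader',proj(s,[[.501,.017,.055]]))
```

```text
3.25 [ 0.51520897 -0.23696957  0.18254281] [-5.31011794e-01  1.25920529e-01  1.32905470e+00 -8.83741715e-05
  1.68718701e+00 -8.50842434e-01]
[[-0.001  0.949  0.314]
 [ 0.     0.314 -0.949]
 [-1.    -0.    -0.   ]]
stand/spanner proj [[249.87843862 168.84232056]
 [249.15352398 177.45746736]] reader [[317.51196203 -52.35548628]]
```

View pics/w1.png

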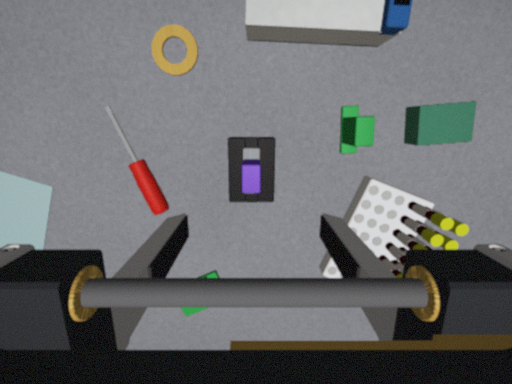

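The wrist view shows the stand at columns 228-274 and rows 137-201. The purple handle is at (251,178), with the steel bar end above it at (251,154). The spanner is aligned with the stand.

```bash
cat >> h.py <<'E'
def spanner(f,c=None,top=.08):
    """stand rect and handle top from wrist picture f"""
    s=dict(np.load(f'pics/{f}.npz')); hsv=cv2.cvtColor(s['image'],cv2.COLOR_RGB2HSV)
    o=robot.get_obs(); T=R.from_euler('xyz',o['ee_rot']).as_matrix()
    for n,m,z in(('stand',hsv[:,:,2]<75,.022),('purple',(hsv[:,:,0]>118)&(hsv[:,:,0]<150)&(hsv[:,:,1]>90),top)):
        m=m.astype(np.uint8)*255
        if n=='stand': m|=((hsv[:,:,0]>118)&(hsv[:,:,0]<150)&(hsv[:,:,1]>90)).astype(np.uint8)*255
        m[:,:150]=0;m[:,350:]=0;m[215:]=0
        b=max(cv2.findContours(m,cv2.RETR_EXTERNAL,cv2.CHAIN_APPROX_NONE)[0],key=cv2.contourArea)
        q=cv2.minAreaRect(ray(s,b[:,0,:],z)[:,:2].astype(np.float32)*1000)
        print(n,np.round(q[0],1),np.round(q[1],1),round(q[2],2),'px',cv2.boundingRect(b),'tool shift cm',np.round(T.T@(np.r_[q[0],0]/10-o['tool_pos']*100*[1,1,0]),2))
E
python3 -c "
from h import *
spanner('w1')"
```

```text
stand [ 510.1 -230.6] [62.2 88.8] 18.36 px (228, 137, 47, 65) tool shift cm [ 0.   -0.29 -0.76]
purple [ 509.8 -228.2] [23.3 39.2] 17.67 px (241, 160, 21, 34) tool shift cm [ 0.   -0.24 -1.  ]
```

>>> carry_out(
  targets=[
    [0, 0, -0.27, -0.76, 0],
    [0, 1.8, 0, 0, 0],
    [0, 1.8, 0, 0, 0],
    [0, 1.8, 0, 0, 0],
    [0, 1.8, 0, 0, 0],
    [0, 1.8, 0, 0, 0],
    [0, 1.8, 0, 0, 0],
    [0, 1.8, 0, 0, 0],
    [0, 1.8, 0, 0, 0],
    [0, 0, 0, 0, 0],
    [0, 0, 0, 0, 0],
  ],
)

```text
time: 4.4
tool_pos: [0.5101, -0.2303, 0.039]
ee_rot: [-2.424, 1.57, 2.61]
wrist_force: [0.2, 0.0, 1.1]
width: 0.0936
```

>>> carry_out(
  targets=[
    [1, 0, 0, 0, 0],
    [1, 0, 0, 0, 0],
    [1, 0, 0, 0, 0],
    [1, 0, 0, 0, 0],
    [1, 0, 0, 0, 0],
    [1, 0, 0, 0, 0],
    [1, 0, 0, 0, 0],
    [1, 0, 0, 0, 0],
  ],
)

```text
time: 5.2
tool_pos: [0.5104, -0.2307, 0.0388]
ee_rot: [-1.756, 1.571, -3.005]
wrist_force: [0.2, 0.2, 0.5]
width: 0.0336
```

>>> carry_out(
  targets=[
    [1, 0, 0, 0, 0],
    [1, 0, 0, 0, 0],
    [1, 0, 0, 0, 0],
    [1, 0, 0, 0, 0],
    [1, 0, 0, 0, 0],
  ],
)

```text
time: 5.7
tool_pos: [0.5103, -0.2307, 0.0388]
ee_rot: [-1.683, 1.571, -2.933]
wrist_force: [0.7, -0.4, -0.6]
width: 0.0221
```

Run:
```python
from h import *
o=robot.get_obs();print(o['time'],o['tool_pos'],o['joint_positions'],o['wrist_force'],o['width'])
T=R.from_euler('xyz',o['ee_rot']).as_matrix();print(np.round(T,4),np.degrees(np.arctan2(T[1,1],T[0,1])))
```

```text
5.7 [ 0.5103118  -0.23067347  0.03878761] [-5.25680721e-01  1.81499816e-01  1.55592674e+00 -1.44216569e-04
  1.40432368e+00 -8.46572339e-01] [ 0.70047231 -0.42928868 -0.63385528] 0.0220858149248788
[[-2.000e-04  9.489e-01  3.154e-01]
 [-0.000e+00  3.154e-01 -9.489e-01]
 [-1.000e+00 -2.000e-04 -0.000e+00]] 18.387105397685627
```

>>> carry_out(
  targets=[
    [1, -0.5, 0, 0, 0],
    [1, -1, 0, 0, 0],
    [1, -1.5, 0, 0, 0],
    [1, -1.5, 0, 0, 0],
    [1, -1.5, 0, 0, 0],
    [1, -1.5, 0, 0, 0],
    [1, -1.5, 0, 0, 0],
    [1, 0, 1, -2.25, 0],
    [1, 0, 1, -2.25, 0],
    [1, 0, 1, -2.25, 0],
    [1, 0, 1, -2.25, 0],
    [1, 0, 1, -2.25, 0],
    [1, 0, 1, -2.25, 0],
    [1, 0, 1, -2.25, 0],
    [1, 0, 0, 0, 0],
    [1, 0, 0, 0, 0],
    [1, 0, 0, 0, 0],
  ],
)

```text
time: 7.4
tool_pos: [0.5272, -0.06, 0.1292]
ee_rot: [-0.058, 1.57, -1.309]
wrist_force: [0.3, -1.1, -1.6]
width: 0.0219
```

Run:
```python
from h import *
o=robot.get_obs();print(o['time'],o['tool_pos'],o['wrist_force'],o['width'])
s=snap('wrist','w2'); c=proj(s,[[.502,.0168,.055]])[0];print(c)
im=s['image'][:,:,::-1]; x,y=c.astype(int); y=max(y,50)
print(proj(s,np.array([o['tool_pos']])))
a=cv2.resize(im,(512,384)); b=cv2.resize(im[y-50:y+50,x-50:x+50],(384,384),interpolation=cv2.INTER_CUBIC)
cv2.imwrite('pics/c2.png',np.hstack([a[:,80:432],b])); print(x,y)
```

```text
7.4 [ 0.52717505 -0.06000081  0.12922427] [ 0.30696489 -1.07342477 -1.61942169] 0.021853749247258997
[253.2450651  112.24992302]
[[252.72705344 214.81016209]]
253 112
```

View pics/c2.png

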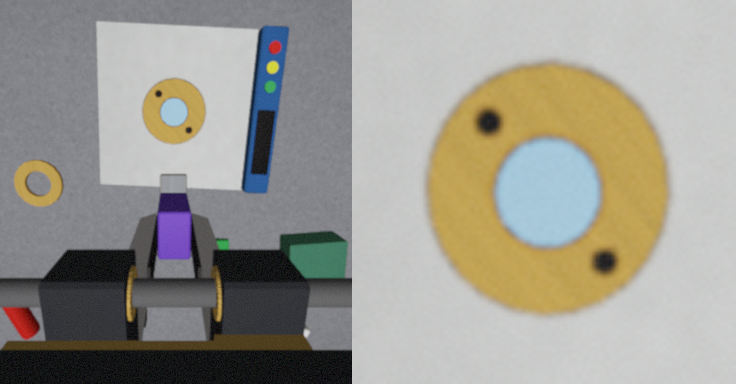

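The ring shows clearly at about (253,112), with two dark holes at upper left and lower right. The spanner is upright in the jaws.

Run:
```python
from h import *
s=dict(np.load('pics/w2.npz'));im=s['image'];hsv=cv2.cvtColor(im,cv2.COLOR_RGB2HSV);V=hsv[:,:,2]
o=robot.get_obs();T=R.from_euler('xyz',o['ee_rot']).as_matrix();tp=o['tool_pos']
m=np.zeros_like(V);m[75:150,215:292]=((hsv[:,:,0]<30)&(hsv[:,:,1]>70)|(V<110))[75:150,215:292]*255
b=max(cv2.findContours(m,0,cv2.CHAIN_APPROX_NONE)[0],key=cv2.contourArea)
e=cv2.fitEllipse(ray(s,b[:,0],.055)[:,:2].astype(np.float32)*1000);print('ring',e)
g=cv2.cvtColor(im,cv2.COLOR_RGB2GRAY).astype(float); H=[]
x0,y0=253-50,112-50
for cx,cy in((488,121),(604,261)):
    x,y=int(x0+cx*100/384-94*0-0),int(y0+cy*100/384)
    x=int(x0+(cx-352)*100/384);p=g[y-5:y+6,x-5:x+6];w=np.clip(110-p,0,None);yy,xx=np.mgrid[y-5:y+6,x-5:x+6]
    H.append(((w*xx).sum()/w.sum(),(w*yy).sum()/w.sum()))
for z in(.055,.053):
    h=ray(s,H,z)[:,:2]*1000;d=h[0]-h[1];c=h.mean(0);print(z,H,h,'mid',c,'sep',np.hypot(*d),'ang',np.degrees(np.arctan2(d[1],d[0])),'tool',T.T@np.r_[c/10-tp[:2]*100,0])
print('tool y yaw',np.degrees(np.arctan2(T[1,1],T[0,1])))
# handle/bar in hand
for n,mm,z in(('bar',(hsv[:,:,1]<40)&(V>90),tp[2]-.0308+.022),('handle',(hsv[:,:,0]>118)&(hsv[:,:,0]<150)&(hsv[:,:,1]>90),tp[2]-.0308+.072)):
    k=np.zeros_like(V);sl=np.s_[150:275,225:282];k[sl]=mm[sl]*255
    if n=='bar':k[:176]=0;k[200:]=0
    q=max(cv2.findContours(k,0,cv2.CHAIN_APPROX_NONE)[0],key=cv2.contourArea)
    P=(ray(s,q[:,0],z)-tp)@T*1000;print(n,cv2.boundingRect(q),'tool y',P[:,1].min(),P[:,1].max(),'z',P[:,2].min(),P[:,2].max())
```

```text
ring ((502.05767822265625, 17.42041778564453), (60.69874954223633, 60.7765007019043), 106.34295654296875)
0.055 [(np.float64(238.17833632555357), np.float64(93.31059245960503)), (np.float64(268.39280575539567), np.float64(129.68992805755397))] [[482.49794984  28.99658744]
 [521.76986918   5.60048807]] mid [502.13390951  17.29853776] sep 45.71281127339624 ang 149.21578637611532 tool [-4.94533292e-03  5.92913498e-02 -8.13691893e+00]
0.053 [(np.float64(238.17833632555357), np.float64(93.31059245960503)), (np.float64(268.39280575539567), np.float64(129.68992805755397))] [[482.3345331   29.13988093]
 [521.89059399   5.57450529]] mid [502.11256355  17.35719311] sep 46.0435541833944 ang 149.21578637611535 tool [-4.94911764e-03  5.91087298e-02 -8.14315813e+00]
tool y yaw 18.32099272474461
bar (225, 176, 57, 24) tool y -22.71055643020499 23.226477855208415 z -29.88638822408235 -10.622803098407754
handle (236, 194, 37, 65) tool y -10.75328597658554 12.928058989343532 z -28.572917350608 15.510268438406383
```

>>> carry_out(
  targets=[
    [1, 0, 1.35, -0.5, 0],
    [1, 0, 1.35, -0.5, 0],
    [1, 0, 1.35, -0.5, 0],
    [1, 0, 1.3, -0.5, 0],
    [1, 0, 0, 0, -5],
    [1, 0, 0, 0, -6],
    [1, 0, 0, 0, -6],
    [1, 0, 0, 0, -6],
    [1, 0, 0, 0, -6],
    [1, 0, 0, 0, -6],
    [1, 0, 0, 0, -5.9],
    [1, 0, 0, 0, 0],
    [1, 0, 0, 0, 0],
    [1, 0, 0, 0, 0],
  ],
)

```text
time: 8.85
tool_pos: [0.5718, -0.023, 0.1287]
ee_rot: [-2.291, 1.571, -2.828]
wrist_force: [0.2, 0.4, -1.3]
width: 0.0216
```

```bash
cat >> h.py <<'E'
def ring(f):
    s=snap('wrist',f);im=s['image'];hsv=cv2.cvtColor(im,cv2.COLOR_RGB2HSV);V=hsv[:,:,2]
    o=robot.get_obs();T=R.from_euler('xyz',o['ee_rot']).as_matrix();tp=o['tool_pos']
    x,y=proj(s,[[.502,.017,.055]])[0].astype(int);r=42;sl=np.s_[max(y-r,0):y+r,x-r:x+r]
    m=np.zeros_like(V);m[sl]=((hsv[:,:,0]<30)&(hsv[:,:,1]>70))[sl]*255
    cs,hi=cv2.findContours(m,cv2.RETR_CCOMP,cv2.CHAIN_APPROX_NONE)
    i=max(range(len(cs)),key=lambda k:cv2.contourArea(cs[k]));print('ring',cv2.fitEllipse(ray(s,cs[i][:,0],.055)[:,:2].astype(np.float32)*1000)[:2])
    h=[c for k,c in enumerate(cs) if hi[0,k,3]==i and 10<cv2.contourArea(c)<200]
    H=[];g=V.astype(float)
    for c in h:
        cx,cy,w_,h_=cv2.boundingRect(c);a,b=cx+w_//2,cy+h_//2;p=g[b-6:b+7,a-6:a+7];w=np.clip(120-p,0,None);yy,xx=np.mgrid[b-6:b+7,a-6:a+7];H.append(((w*xx).sum()/w.sum(),(w*yy).sum()/w.sum()))
    h=ray(s,H,.0545)[:,:2]*1000;print(len(h),H)
    d=h[0]-h[1];c=h.mean(0);print('mid',c,'sep',np.hypot(*d),'ang',np.degrees(np.arctan2(d[1],d[0]))%180,'toolcm',T.T@np.r_[c/10-tp[:2]*100,0])
    print('time',o['time'],'tcp',tp,'tool y yaw',np.degrees(np.arctan2(T[1,1],T[0,1])),'F',o['wrist_force'])
E
python3 -c "
from h import *
ring('w3')"
```

```text
ring ((501.9701843261719, 17.355318069458008), (60.77016067504883, 60.87368392944336))
2 [(np.float64(252.0234260614934), np.float64(135.65739385065885)), (np.float64(251.9993690851735), np.float64(87.43470031545742))]
mid [502.12848891  17.35768   ] sep 45.865909575194166 ang 149.1858972161846 toolcm [ 2.48707611e-04 -9.01621839e-02 -8.05191327e+00]
time 8.9 tcp [ 0.5717799  -0.02305055  0.12879567] tool y yaw 59.23830659816694 F [-0.53283811 -0.28162093 -1.27174159]
```

>>> carry_out(
  targets=[
    [1, 0, -0.09, -1.15, 0],
    [1, 0, 0, -1.15, 0],
    [1, 0, 0, -1.15, 0],
    [1, 0, 0, -1.15, 0],
    [1, 0, 0, -1.15, 0],
    [1, 0, 0, -1.15, 0],
    [1, 0, 0, -1.15, 0],
    [1, 0.5, 0, 0, 0],
    [1, 1, 0, 0, 0],
    [1, 1, 0, 0, 0],
    [1, 0.8, 0, 0, 0],
    [1, 0, 0, 0, 0],
    [1, 0, 0, 0, 0],
    [1, 0, 0, 0, 0],
  ],
)

```text
time: 10.3
tool_pos: [0.5024, 0.0169, 0.0962]
ee_rot: [0.346, 1.57, -0.19]
wrist_force: [-0.8, 0.1, -1.6]
width: 0.0216
```

Run:
```python
from h import *
o=robot.get_obs();T=R.from_euler('xyz',o['ee_rot']).as_matrix();tp=o['tool_pos'];print(tp,o['wrist_force'],o['wrist_torque'],np.degrees(np.arctan2(T[1,1],T[0,1])),T.T@(np.r_[.5021,.01736,0]-tp*[1,1,0])*100)
s=snap('wrist','w4');t=tp.copy();c=proj(s,[[.5021,.01736,.06]])[0];print(c)
x,y=c.astype(int);cv2.imwrite('pics/c4.png',cv2.resize(s['image'][max(0,y-110):y+90,x-100:x+100,::-1],(600,600),interpolation=cv2.INTER_CUBIC))
snap('side','s4')
```

```text
[0.5023526  0.01694911 0.09617112] [-0.80729523  0.069076   -1.58237103] [ 0.01471309 -0.11041776 -0.03984822] 59.2815080198273 [-2.14398273e-05  2.24201059e-02 -4.27049578e-02]
[253.20923182 200.59320855]
```

View pics/c4.png

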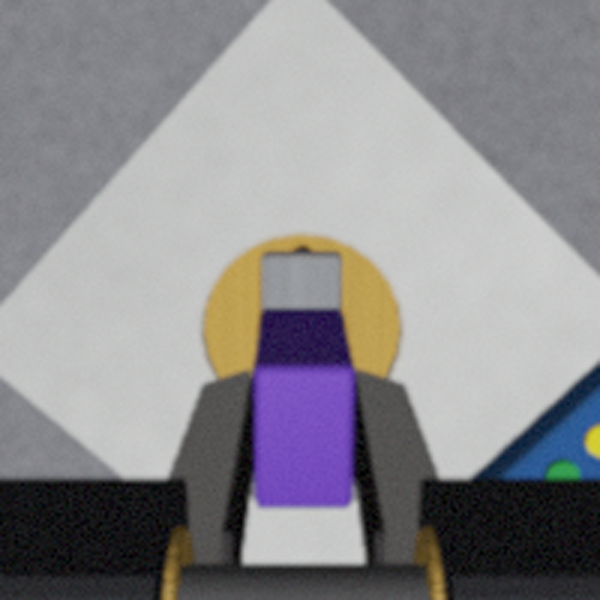

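The bar (crop column 301) lines up with the hole (column 302). I'll use the handle and bar edges to check how the spanner sits along the jaw width.

Run:
```python
from h import *
s=dict(np.load('pics/w4.npz'));o=robot.get_obs();T=R.from_euler('xyz',o['ee_rot']).as_matrix();tp=o['tool_pos']
ox,oy=153,90
for n,u,v,z in(('handle far',304,367,.072),('handle near',304,505,.072),('hl',253,435,.072),('hr',356,435,.072),('bar far',301,254,.022),('bl',261,282,.022),('br',342,282,.022)):
    print(n,(ray(s,[[ox+u/3,oy+v/3]],tp[2]-.0308+z)[0]-tp)@T*1000)
```

```text
handle far [-41.21742398   1.04528025 -16.01836705]
handle near [-41.18159035   1.07236262  16.15552217]
hl [-41.20480978  -9.94280662  -0.5349006 ]
hr [-41.19546306  12.27544072  -0.53955673]
bar far [  8.76625209   0.32767187 -30.44029884]
bl [  8.77025996 -10.43268    -22.7727437 ]
br [  8.77942489  11.35583664 -22.77820708]
```

>>> carry_out(
  targets=[
    [1, 0.4, 0.02, -0.06, 0],
    [1, 0.4, 0, 0, 0],
    [1, 0.2, 0, 0, 0],
    [1, 0.1, 0, 0, 0],
    [1, 0, 0, 0, 0],
    [1, 0, 0, 0, 0],
  ],
)

```text
time: 11.0
tool_pos: [0.5015, 0.0176, 0.0849]
ee_rot: [-0.408, 1.571, -0.944]
wrist_force: [-0.1, -0.2, -1.7]
width: 0.0217
```

>>> carry_out(
  targets=[
    [1, 0.1, 0, 0, 0],
    [1, 0.1, 0, 0, 0],
    [1, 0, 0, 0, 0],
  ],
)

```text
time: 11.3
tool_pos: [0.5014, 0.0175, 0.0827]
ee_rot: [-2.192, 1.571, -2.728]
wrist_force: [0.3, -0.4, -0.5]
width: 0.0218
```

>>> carry_out(
  targets=[
    [1, 0.1, 0, 0, 0],
    [1, 0.1, 0, 0, 0],
    [1, 0.05, 0, 0, 0],
    [1, 0.05, 0, 0, 0],
    [1, 0, 0, 0, 0],
    [1, 0, 0, 0, 0],
  ],
)

```text
time: 11.9
tool_pos: [0.5015, 0.0175, 0.0799]
ee_rot: [-0.403, 1.571, -0.939]
wrist_force: [0.1, 0.8, -1.3]
width: 0.0214
```

```bash
cat >> h.py <<'E'
def st():
    o=robot.get_obs();T=R.from_euler('xyz',o['ee_rot']).as_matrix();tp=o['tool_pos']
    print('t',o['time'],'tcp',np.round(tp*1000,2),'yaw',round(np.degrees(np.arctan2(T[1,1],T[0,1])),2),'F',np.round(o['wrist_force'],2),'M',np.round(o['wrist_torque'],3),'to port',np.round(T.T@(np.r_[.5021,.01736,0]-tp*[1,1,0])*100,3),'q6',o['joint_positions'][5],'w',o['width'])
E
python3 -c "
from h import *
st()"
```

```text
t 11.9 tcp [501.53  17.54  79.88] yaw 59.29 F [ 0.07  0.76 -1.3 ] M [ 0.04  -0.085  0.022] to port [0.    0.014 0.058] q6 -1.112814781917269 w 0.02141862557726335
```

>>> carry_out(
  targets=[
    [1, 0, 0, 0.03, 2],
    [1, 0, 0, 0, 2],
    [1, 0, 0, 0, 2],
    [1, 0, 0, 0, 2],
    [1, 0, 0, 0, 2],
  ],
)

```text
time: 12.4
tool_pos: [0.5021, 0.0175, 0.0799]
ee_rot: [0.705, 1.57, -0.006]
wrist_force: [0.1, 0.3, -2.3]
width: 0.022
```

```bash
python3 -c "
from h import *
st()"
```

```text
t 12.4 tcp [502.07  17.47  79.93] yaw 49.24 F [ 0.13  0.27 -2.35] M [ 0.016 -0.28   0.139] to port [ 0.    -0.006  0.009] q6 -0.9374893728484764 w 0.021959402007979044
```

>>> carry_out(
  targets=[
    [1, 0, 0, 0, 2],
    [1, 0, 0, 0, 2],
    [1, 0, 0, 0, 2],
    [1, 0, 0, 0, 1],
  ],
)

```text
time: 12.8
tool_pos: [0.5021, 0.0174, 0.0799]
ee_rot: [0.661, 1.57, -0.172]
wrist_force: [1.7, 0.1, -1.2]
width: 0.0216
```

```bash
python3 -c "
from h import *
st()"
```

```text
t 12.8 tcp [502.11  17.41  79.95] yaw 42.26 F [ 1.72  0.12 -1.25] M [-0.014 -0.354  0.141] to port [-0.    -0.004  0.003] q6 -0.8157944811313407 w 0.02162109655805106
```

>>> carry_out(
  targets=[
    [1, 0, 0, 0, 1.5],
    [1, 0, 0, 0, 1.5],
    [1, 0, 0, 0, 1],
  ],
)

```text
time: 13.1
tool_pos: [0.5021, 0.0174, 0.0799]
ee_rot: [0.733, 1.57, -0.171]
wrist_force: [1.5, -1.3, -1.9]
width: 0.0218
```

```bash
python3 -c "
from h import *
st()"
```

```text
t 13.1 tcp [502.06  17.38  79.93] yaw 38.21 F [ 1.46 -1.27 -1.93] M [ 0.02  -0.467  0.11 ] to port [0.    0.002 0.004] q6 -0.7451402645623356 w 0.021820039211125814
```

>>> carry_out(
  targets=[
    [1, 0, 0, 0, 1],
    [1, 0, 0, 0, 1],
  ],
)

```text
time: 13.3
tool_pos: [0.5021, 0.0174, 0.0799]
ee_rot: [0.773, 1.57, -0.166]
wrist_force: [1.6, 0.4, -2.3]
width: 0.0217
```

```bash
python3 -c "
from h import *
st()"
```

```text
t 13.3 tcp [502.07  17.37  79.95] yaw 36.21 F [ 1.64  0.4  -2.32] M [-0.017 -0.541  0.131] to port [0.    0.002 0.003] q6 -0.7103053368954303 w 0.021746379689433423
```

>>> carry_out(
  targets=[
    [1, 0, 0, 0, 1],
    [1, 0, 0, 0, 1],
  ],
)

```text
time: 13.5
tool_pos: [0.5021, 0.0174, 0.08]
ee_rot: [0.766, 1.57, -0.208]
wrist_force: [2.5, 0.3, -2.7]
width: 0.0216
```

```bash
python3 -c "
from h import *
st()"
```

```text
t 13.5 tcp [502.07  17.35  80.  ] yaw 34.21 F [ 2.46  0.28 -2.72] M [-0.002 -0.649  0.178] to port [0.    0.003 0.001] q6 -0.6753090906665301 w 0.021599262916794332
```

>>> carry_out(
  targets=[
    [1, 0, 0.04, 0.03, 0],
    [1, 0, 0, 0, 1],
  ],
)

```text
time: 13.7
tool_pos: [0.5022, 0.0174, 0.0799]
ee_rot: [-1.756, 1.57, -2.747]
wrist_force: [0.7, -0.9, -0.3]
width: 0.0217
```

```bash
python3 -c "
from h import *
st()"
```

```text
t 13.7 tcp [502.16  17.35  79.93] yaw 33.24 F [ 0.73 -0.87 -0.3 ] M [-0.049 -0.451  0.142] to port [ 0.    -0.004 -0.004] q6 -0.6583572181195481 w 0.021669226154024335
```

>>> carry_out(
  targets=[
    [1, 0, 0, 0, 1],
    [1, 0, 0, 0, 1],
  ],
)

```text
time: 13.9
tool_pos: [0.5022, 0.0173, 0.0799]
ee_rot: [-1.232, 1.571, -2.258]
wrist_force: [1.3, 0.2, -1.0]
width: 0.0217
```

```bash
python3 -c "
from h import *
st()"
```

```text
t 13.9 tcp [502.18  17.33  79.93] yaw 31.21 F [ 1.33  0.22 -1.04] M [-0.029 -0.35   0.09 ] to port [ 0.    -0.006 -0.007] q6 -0.6228840564034143 w 0.021746602182161033
```

>>> carry_out(
  targets=[
    [1, 0, 0, 0, 1],
    [1, 0, 0, 0, 1],
  ],
)

```text
time: 14.1
tool_pos: [0.5022, 0.0173, 0.0799]
ee_rot: [-0.915, 1.571, -1.976]
wrist_force: [0.8, -0.7, -0.8]
width: 0.0219
```

```bash
python3 -c "
from h import *
st()"
```

```text
t 14.1 tcp [502.19  17.3   79.91] yaw 29.21 F [ 0.76 -0.68 -0.83] M [-0.048 -0.307  0.153] to port [-0.    -0.005 -0.01 ] q6 -0.5879812539491903 w 0.021882940208927136
```

>>> carry_out(
  targets=[
    [1, 0, 0, 0, 1],
    [1, 0, 0, 0, 1],
  ],
)

```text
time: 14.3
tool_pos: [0.5022, 0.0173, 0.0799]
ee_rot: [-0.837, 1.571, -1.933]
wrist_force: [0.6, -0.9, -1.3]
width: 0.0214
```

```bash
python3 -c "
from h import *
st()"
```

```text
t 14.3 tcp [502.22  17.29  79.91] yaw 27.21 F [ 0.56 -0.94 -1.29] M [-0.088 -0.259  0.169] to port [-0.    -0.007 -0.012] q6 -0.5530890859916311 w 0.02140623667402888
```

>>> carry_out(
  targets=[
    [1, 0, 0, 0, 1],
    [1, 0, 0, 0, 1],
  ],
)

```text
time: 14.5
tool_pos: [0.5022, 0.0173, 0.0799]
ee_rot: [-0.613, 1.571, -1.744]
wrist_force: [1.6, -0.9, 0.2]
width: 0.0221
```

```bash
python3 -c "
from h import *
st()"
```

```text
t 14.5 tcp [502.24  17.27  79.91] yaw 25.2 F [ 1.6  -0.86  0.22] M [-0.148 -0.309  0.182] to port [-0.    -0.009 -0.015] q6 -0.5181548166361375 w 0.02214914304057609
```

>>> carry_out(
  targets=[
    [1, 0, 0, 0, 1],
    [1, 0, 0, 0, 1],
  ],
)

```text
time: 14.7
tool_pos: [0.5023, 0.0173, 0.0799]
ee_rot: [-0.293, 1.57, -1.459]
wrist_force: [1.2, -0.3, -0.4]
width: 0.0219
```

```bash
python3 -c "
from h import *
st()"
```

```text
t 14.7 tcp [502.26  17.26  79.92] yaw 23.21 F [ 1.25 -0.29 -0.4 ] M [-0.209 -0.24   0.192] to port [-0.    -0.011 -0.015] q6 -0.4832735399467955 w 0.02194488353064411
```

>>> carry_out(
  targets=[
    [1, 0, 0, 0, 1],
    [1, 0, 0, 0, 1],
  ],
)

```text
time: 14.9
tool_pos: [0.5023, 0.0173, 0.0799]
ee_rot: [-0.272, 1.571, -1.473]
wrist_force: [0.4, -0.7, -0.4]
width: 0.0216
```

```bash
python3 -c "
from h import *
st()"
```

```text
t 14.9 tcp [502.26  17.27  79.9 ] yaw 21.2 F [ 0.39 -0.7  -0.39] M [-0.223 -0.258  0.15 ] to port [-0.    -0.012 -0.015] q6 -0.44835103143560384 w 0.02162799232533624
```

>>> carry_out(
  targets=[
    [1, 0, 0, 0, 1],
    [1, 0, 0, 0, 0],
  ],
)

```text
time: 15.1
tool_pos: [0.5023, 0.0173, 0.0799]
ee_rot: [-0.265, 1.571, -1.482]
wrist_force: [0.2, -0.3, -0.0]
width: 0.0217
```

```bash
python3 -c "
from h import *
st()"
```

```text
t 15.1 tcp [502.27  17.27  79.89] yaw 20.25 F [ 0.19 -0.34 -0.04] M [-0.323 -0.212  0.09 ] to port [-0.    -0.013 -0.014] q6 -0.43172159870604415 w 0.021682753126871963
```

>>> carry_out(
  targets=[
    [1, 0, 0, 0, 1],
    [1, 0, 0, 0, 0],
  ],
)

```text
time: 15.3
tool_pos: [0.5023, 0.0173, 0.0799]
ee_rot: [-0.467, 1.571, -1.702]
wrist_force: [0.5, -2.4, -0.1]
width: 0.0215
```

```bash
python3 -c "
from h import *
st()"
```

```text
t 15.3 tcp [502.26  17.28  79.86] yaw 19.25 F [ 0.46 -2.45 -0.11] M [-0.266 -0.203  0.081] to port [-0.    -0.012 -0.012] q6 -0.4143290248310659 w 0.021516935922199158
```

>>> carry_out(
  targets=[
    [1, 0, 0, 0, 1],
    [1, 0, 0, 0, 0],
  ],
)

```text
time: 15.5
tool_pos: [0.5023, 0.0172, 0.0799]
ee_rot: [-0.14, 1.57, -1.391]
wrist_force: [0.5, -1.9, -0.3]
width: 0.0218
```

```bash
python3 -c "
from h import *
st()"
```

```text
t 15.5 tcp [502.29  17.24  79.88] yaw 18.28 F [ 0.5  -1.88 -0.32] M [-0.363 -0.219  0.316] to port [-0.    -0.015 -0.018] q6 -0.3972815190710357 w 0.021829572110406304
```

>>> carry_out(
  targets=[
    [1, 0, 0, 0, 1],
    [1, 0, 0, 0, 0],
  ],
)

```text
time: 15.7
tool_pos: [0.5023, 0.0172, 0.0799]
ee_rot: [-0.125, 1.57, -1.394]
wrist_force: [-0.3, -1.6, -0.6]
width: 0.0216
```

```bash
python3 -c "
from h import *
st()"
```

```text
t 15.7 tcp [502.32  17.22  79.89] yaw 17.3 F [-0.28 -1.58 -0.57] M [-0.478 -0.203  0.552] to port [-0.    -0.017 -0.02 ] q6 -0.3800370445037886 w 0.021595607515433615
```

>>> carry_out(
  targets=[
    [1, 0, 0, 0, 0],
    [1, 0, 0, 0, 0],
  ],
)

```text
time: 15.9
tool_pos: [0.5023, 0.0172, 0.0799]
ee_rot: [-0.122, 1.57, -1.39]
wrist_force: [0.1, -2.7, -1.1]
width: 0.0222
```

```bash
python3 -c "
from h import *
st()"
```

```text
t 15.9 tcp [502.31  17.23  79.87] yaw 17.3 F [ 0.08 -2.67 -1.07] M [-0.558 -0.247  0.592] to port [-0.    -0.016 -0.019] q6 -0.38019827440859966 w 0.0221509586928346
```

>>> carry_out(
  targets=[
    [1, 0, 0, 0, -1.5],
    [1, 0, 0, 0, -1.5],
    [1, 0, 0, 0, 0],
  ],
)

```text
time: 16.2
tool_pos: [0.502, 0.018, 0.0795]
ee_rot: [-2.989, 1.569, 2.078]
wrist_force: [-0.4, -0.6, -1.3]
width: 0.0217
```

```bash
python3 -c "
from h import *
st()"
```

```text
t 16.2 tcp [501.95  17.97  79.54] yaw 20.3 F [-0.36 -0.64 -1.34] M [-0.043 -0.153  0.009] to port [-0.    -0.007  0.062] q6 -0.432485623161033 w 0.021714848448291194
```

>>> carry_out(
  targets=[
    [1, -0.2, 0, 0, 0],
    [1, -0.3, 0, 0, 0],
    [1, -0.5, 0, 0, 0],
    [1, -1, 0, 0, 0],
    [1, -1.5, 0, 0, 0],
    [1, -1.5, 0, 0, 1.9],
    [1, 0, 0, 2, 0],
    [1, 0, 0, 2, 0],
    [1, 0, 0, 2, 0],
    [1, 0, 0, 2, 0],
    [1, 0, 0, 0, 0],
    [1, 0, 0, 0, 0],
    [1, 0, 0, 0, 0],
  ],
)

```text
time: 17.5
tool_pos: [0.5274, -0.0578, 0.1302]
ee_rot: [2.409, 1.57, 1.16]
wrist_force: [0.1, 0.5, -1.7]
width: 0.022
```

Run:
```python
from h import *
ring('w5');st()
s=dict(np.load('pics/w5.npz'));cv2.imwrite('pics/c5.png',cv2.resize(s['image'][40:290,130:380,::-1],(600,600),interpolation=cv2.INTER_CUBIC))
```

```text
ring ((502.046142578125, 17.412609100341797), (60.67989730834961, 60.85650634765625))
2 [(np.float64(254.4763335837716), np.float64(137.29902329075884)), (np.float64(251.06439393939394), np.float64(89.70202020202021))]
mid [502.15327592  17.40535194] sep 45.8010790611594 ang 112.65356224778621 toolcm [ 1.90170752e-03 -1.16142529e-02 -7.92091987e+00]
time 17.55 tcp [ 0.52732021 -0.05769949  0.13018694] tool y yaw 18.441509958302685 F [-0.41801071 -0.23459843 -1.44399291]
t 17.55 tcp [527.32 -57.7  130.19] yaw 18.44 F [-0.42 -0.23 -1.44] M [ 0.034 -0.098 -0.04 ] to port [ 2.000e-03 -1.800e-02 -7.918e+00] q6 -0.5379845393073068 w 0.021770892275092144
```

View pics/c5.png

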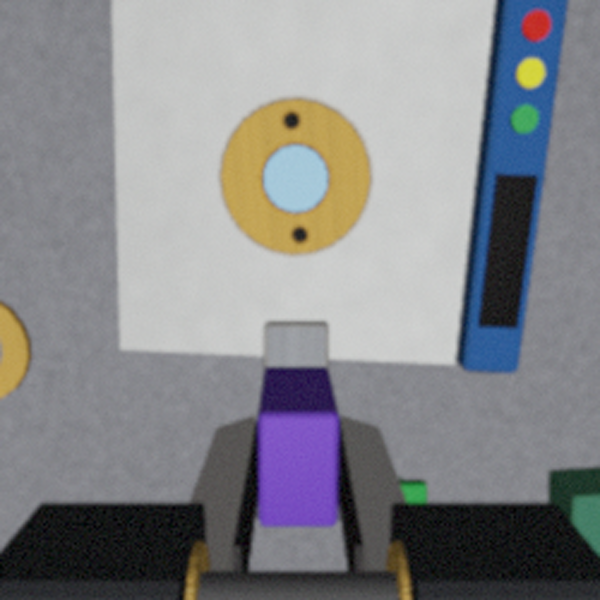

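The ring went from 149.2° to 112.7°, a turn of 0.64 rad, and the torque then rose against a hard stop. Next I return the spanner.

>>> carry_out(
  targets=[
    [1, 0, -1.01, 2.27, 0],
    [1, 0, -1.01, 2.27, 0],
    [1, 0, -1.01, 2.27, 0],
    [1, 0, -1.01, 2.27, 0],
    [1, 0, -1.01, 2.27, 0],
    [1, 0, -1.01, 2.27, 0],
    [1, 0, -1.01, 2.27, 0],
    [1, 0, 0, 0, 0],
    [1, 0, 0, 0, 0],
    [1, 0, 0, 0, 0],
  ],
)

```text
time: 18.55
tool_pos: [0.5107, -0.2303, 0.1299]
ee_rot: [2.742, 1.57, 1.493]
wrist_force: [0.6, 0.7, -0.8]
width: 0.0219
```

Run:
```python
from h import *
st();o=robot.get_obs();T=R.from_euler('xyz',o['ee_rot']).as_matrix();print(T.T@(np.array([.5103,-.2307,.0388])-o['tool_pos'])*100)
s=snap('wrist','w6');cv2.imwrite('pics/c6.png',cv2.resize(s['image'][100:300,150:350,::-1],(600,600),interpolation=cv2.INTER_CUBIC))
```

```text
t 18.55 tcp [ 510.7  -230.33  129.92] yaw 18.46 F [ 0.62  0.66 -0.83] M [ 0.036 -0.092 -0.009] to port [ 1.5000e-02  7.0290e+00 -2.3766e+01] q6 -0.8475231261177447 w 0.02188338986124103
[ 9.11179678 -0.05183215  0.02798202]
```

View pics/c6.png

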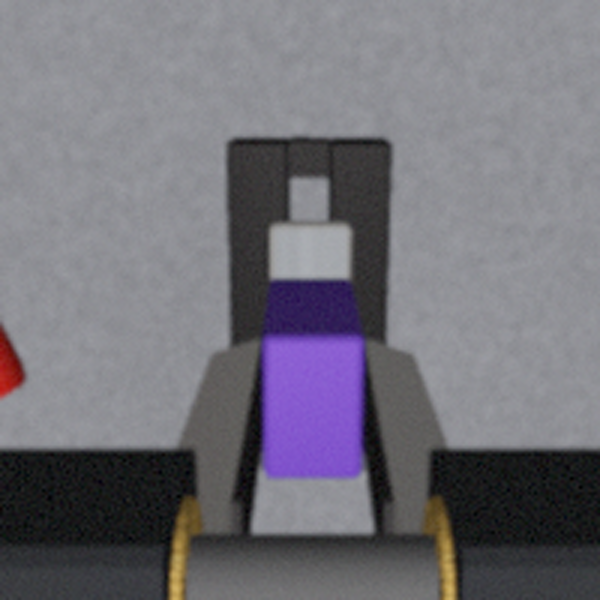

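The stand slot is centred at crop column 310, and the spanner bar is square above it. I'll lower it, watching the force near the seat.

>>> carry_out(
  targets=[
    [1, 1, -0.05, 0.03, 0],
    [1, 1.5, 0, 0, 0],
    [1, 1.5, 0, 0, 0],
    [1, 1.5, 0, 0, 0],
    [1, 1.5, 0, 0, 0],
    [1, 1, 0, 0, 0],
    [1, 0.5, 0, 0, 0],
    [1, 0.3, 0, 0, 0],
    [1, 0, 0, 0, 0],
    [1, 0, 0, 0, 0],
  ],
)

```text
time: 19.6
tool_pos: [0.5107, -0.2325, 0.0427]
ee_rot: [0.671, 1.569, -0.579]
wrist_force: [0.0, 0.9, -1.1]
width: 0.0219
```

>>> carry_out(
  targets=[
    [1, 0.1, 0, 0, 0],
    [1, 0.1, 0, 0, 0],
    [1, 0.05, 0, 0, 0],
    [1, 0, 0, 0, 0],
    [1, 0, 0, 0, 0],
  ],
)

```text
time: 20.1
tool_pos: [0.5102, -0.2321, 0.0394]
ee_rot: [0.171, 1.571, -1.079]
wrist_force: [0.8, 0.5, -0.9]
width: 0.022
```

>>> carry_out(
  targets=[
    [1, 0, 0.04, -0.12, 0],
    [1, 0.05, 0, 0, 0],
    [1, 0, 0, 0, 0],
    [1, 0, 0, 0, 0],
  ],
)

```text
time: 20.5
tool_pos: [0.5101, -0.2308, 0.0389]
ee_rot: [-0.807, 1.571, -2.057]
wrist_force: [-0.8, -0.1, -1.2]
width: 0.0216
```

```bash
python3 -c "
from h import *
st()"
```

```text
t 20.5 tcp [ 510.15 -230.82   38.87] yaw 18.39 F [-0.78 -0.09 -1.16] M [-0.026 -0.074  0.058] to port [-2.0000e-03  7.0660e+00 -2.3804e+01] q6 -0.8470380232913486 w 0.021556802590241512
```

>>> carry_out(
  targets=[
    [1, 0.04, 0, 0, 0],
    [1, 0, 0, 0, 0],
    [1, 0, 0, 0, 0],
  ],
)

```text
time: 20.8
tool_pos: [0.5102, -0.2309, 0.0388]
ee_rot: [0.551, 1.571, -0.699]
wrist_force: [-1.4, -0.0, 0.6]
width: 0.0216
```

```bash
python3 -c "
from h import *
st()"
```

```text
t 20.8 tcp [ 510.21 -230.86   38.77] yaw 18.39 F [-1.45 -0.04  0.61] M [0.068 0.062 0.023] to port [-4.0000e-03  7.0600e+00 -2.3811e+01] q6 -0.8470222181887338 w 0.021567441586669282
```

>>> carry_out(
  targets=[
    [1, 0.04, 0, 0, 0],
    [1, 0, 0, 0, 0],
    [1, 0, 0, 0, 0],
  ],
)

```text
time: 21.1
tool_pos: [0.5103, -0.2309, 0.0388]
ee_rot: [0.469, 1.57, -0.781]
wrist_force: [-2.6, 1.9, 4.9]
width: 0.0215
```

```bash
python3 -c "
from h import *
st()"
```

```text
t 21.1 tcp [ 510.26 -230.91   38.76] yaw 18.39 F [-2.59  1.93  4.94] M [ 0.244  0.399 -0.036] to port [-1.0000e-02  7.0580e+00 -2.3816e+01] q6 -0.8470439264742482 w 0.021504089806769756
```

Seated, with an upward reaction force. I'll back off slightly, release and rise.

>>> carry_out(
  targets=[
    [1, -0.05, 0, 0, 0],
    [0, 0, 0, 0, 0],
    [0, 0, 0, 0, 0],
    [0, 0, 0, 0, 0],
    [0, 0, 0, 0, 0],
    [0, 0, 0, 0, 0],
    [0, 0, 0, 0, 0],
    [0, 0, 0, 0, 0],
    [0, 0, 0, 0, 0],
    [0, 0, 0, 0, 0],
    [0, 0, 0, 0, 0],
    [0, 0, 0, 0, 0],
  ],
)

```text
time: 22.3
tool_pos: [0.5102, -0.2308, 0.0386]
ee_rot: [0.393, 1.571, -0.857]
wrist_force: [0.1, -0.2, 0.8]
width: 0.0939
```

>>> carry_out(
  targets=[
    [0, -0.5, 0, 0, 0],
    [0, -1.5, 0, 0, 0],
    [0, -1.8, 0, 0, 0],
    [0, -1.8, 0, 0, 0],
    [0, -1.8, 0, 0, 0],
    [0, -1.8, 0, 0, 0],
    [0, -1.8, 0, 0, 0],
    [0, -1.8, 0, 0, 0],
    [0, -1.5, 0, 0, 0],
    [0, 0, 0, 0, 0],
    [0, 0, 0, 0, 0],
    [0, 0, 0, 0, 0],
  ],
)

```text
time: 23.5
tool_pos: [0.5096, -0.2305, 0.1805]
ee_rot: [-2.389, 1.569, 2.645]
wrist_force: [-0.2, 0.6, -0.7]
width: 0.094
```

Run:
```python
from h import *
s=snap('wrist','w7');spanner('w7');st()
t=snap('top','t7')
a=cv2.resize(s['image'][90:250,160:340,::-1],None,fx=2,fy=2,interpolation=cv2.INTER_CUBIC)
b=cv2.resize(t['image'][100:260,170:390,::-1],None,fx=2,fy=2,interpolation=cv2.INTER_CUBIC)
cv2.imwrite('pics/c7.png',np.hstack([a,b]))
ring('w8') if 0 else None
```

```text
stand [ 510.2 -230.5] [62.3 89.4] 18.13 px (231, 143, 47, 65) tool shift cm [-0.    0.06  0.02]
purple [ 509.6 -227.5] [23.5 40.4] 18.42 px (244, 166, 21, 35) tool shift cm [ 0.    0.1  -0.27]
t 23.55 tcp [ 509.55 -230.46  180.2 ] yaw 18.39 F [-0.71 -0.18  0.59] M [ 0.024 -0.068  0.023] to port [  0.031   7.112 -23.751] q6 -0.847051289489741 w 0.09407914294552558
```

View pics/c7.png

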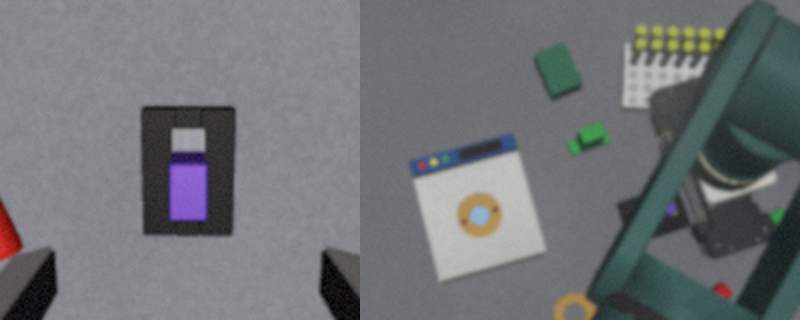

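The spanner sits upright in its stand, aligned as it was at the start. The jaws are open and well clear above it.

```bash
python3 -c "
from bench import robot
print(robot.close_job())"
```

```text
the job is handed in; nothing more can be done
None
```

The ring is turned home, and the spanner is back in its stand and released. I handed the job in at about 23.6 s of the 64 s allowed.

- **Engaging:** I found the ring's holes with the wrist camera. The pins went in about 6 mm, and I felt no contact on the way down.
- **Turning:** I turned the ring clockwise until the turning moment rose from about 0.15 to 0.59 N m at its hard stop. The hole line moved from 149.2° to 112.7°, which is 0.64 rad and within the stated looseness. I then unloaded the pins before lifting out.
- **Forces:** About 3 N was the most sideways force I read while turning. About 6 N, briefly, was the most overall, when the spanner was set down in the stand.
- **Last checks:** The spanner is upright in the slot, within about 1 mm and 1° of where it started. The gripper is open and well clear above it. I touched nothing else.
- **Small disagreement:** The tool turned about 42° while the ring turned 36.5°. I put the difference down to pin play plus twist in the grip, and the numbers fit that, but I took no picture of the ring while it was loaded against the stop.

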